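# Strip the dead weight tester and put its weights away

### The arm

A 6-joint arm with a two-finger parallel gripper is mounted at the origin on a cart in front of the work surface, level with it; the furniture and walls round the work are solid. World frame = base frame: x ahead of the robot, y to its left, z up, the work surface at z = 0. Lengths are in m, angles in rad, forces in N, time in s.
With the tool pointing down it reaches from about 0.25 to 0.775 m from the base axis. Payload 4 kg.
Tool frame: the origin (TCP) lies midway between the tips of the shut fingers; the grasp point (between the pads) lies 19 mm behind it (robot.hold_point_z is the distance from the TCP to the grasp point, in m); z points along the fingers, y is the line along which they close (so a half turn about z gives the same grasp; the last joint's range is limited). The gripper opens to 94 mm and grips with 3 to 60 N. Pads are 16 mm wide; open, the fingers measure 119 mm over their backs; the gripper's body (75 mm by 177 mm) begins 78 mm behind the grasp point.
Start: joints at [-0.103, 0.087, 1.371, -0, 1.684, -0.103], TCP at [0.55, -0, 0.206] pointing down, gripper open.
Joint ranges: [-3.1, 3.1], [-0.76, 2.03], [0.27, 2.55], [-1.08, 4.22], [0.17, 2.65], [-2.57, 2.57]. Speed limits (rad/s): [2.79, 2.79, 3.14, 3.14, 3.14, 3.14].

### API

Orientations are given as [roll, pitch, yaw] about the fixed x, y, z axes, in that order (R = Rz(yaw) Ry(pitch) Rx(roll)).
In Python, from bench import readout, imaging, robot gives the robot as it stands.
- The arm moves only by the tool carry_out, never from a script. Its argument "motion" is text: rows parted by semicolons, each of 7 numbers parted by spaces: the shift along the tool's x, y, z each as a share of 200 mm, from -1 to 1, then the turn, a rotation vector about the tool's x, y, z each as a share of 120 degrees, from -1 to 1, then the opening, from 0 (shut) to 1 (fully open). A call has 1 to 12 rows; each row shifts and turns the commanded pose from where the row before left it, along the tool's axes as they then stand; what a row does not reach is not made up. A row lasts 1/8 s, in which the tool goes at most 62.5 mm and 10.7 degrees, less where a joint would pass 70% of its speed; a pose out of reach is approached as far as the arm can. A call with a number of a shift or a turn outside -1 to 1 is refused whole. A call with a gripper value outside its range is refused whole. The fingers move at their own pace and stop on an object; the grip force is fixed at half the most. Time passes only in rows, so rows that do not move let the fingers close. It gives the time, the measured TCP pose, the force, the opening and the grip force at its end, in the units of the state.
- readout.get_obs(): the state, without advancing time (a new reading comes with each control period).
- imaging.snapshot(name): name is "scene" or "side" or "wrist"; returns a dict with "pixels" (400x640x3 uint8, red, green, blue), "fx", "fy", "cx", "cy" (pixels), "dist_coeffs" ([k1, k2, p1, p2, k3] as OpenCV has them; the pictures are not rectified), "R" (3x3) and "t" (3): a world point X has camera coordinates R X + t. Camera axes: x right, y down, z forward; pixel columns grow to the right and rows downward; lengths in m; the calibration is good to about 2 mm. A picture is of the moment at which its call begins. There is no depth.
- robot.close_job(): hands the job in; it is judged then, once.
The state is a dict: "time": time; "joint_positions": joint angles; "qvel": joint speeds; "joint_torque": joint torques, N m; "tool_pos": TCP position; "ee_rot": TCP orientation; "wrist_force": force on the tool from outside, world axes, zero at the start; "wrist_torque": the same for the moment, N m; "width": finger opening in m; "finger_force": force on a finger pad.
Only numpy, scipy, OpenCV 4.12 (cv2) and the standard library are available. Lean on these libraries where they do the work, as an engineer would, in place of code of your own. Each camera call takes 0.05 s, during which the arm holds its last target. There are 200 camera calls.

### The job

The pressure check is finished: take the stacked weights off the dead weight tester one at a time, from the top down, and put each one away upright in its own storage nest, the black block whose round recess is made for that size. Lower each weight right down into its recess rather than dropping it, and leave all four standing flat on the nests' floors.

Things in the scene. Friction and masses are not known exactly. Their poses are not given: they have to be found in the camera images.
- tester: Dead weight tester head, fixed to the bench: grey round base 100 mm across on three feet reaching 65 mm from its axis, column with dark knurled nut, steel weight carrier 62 mm across that turns freely about the vertical. Carrier's top face 80 mm above the bench, with a boss 20 mm wide, 14 mm high that centres the lowest weight. Origin on the axis at bench level, z up. Place and yaw vary.
- weight_d: Steel weight, smallest, top of the stack: disc 36 mm wide, 17 mm thick, with a round boss 20 mm wide, 14 mm high centred on top, to grip it by (31 mm in all, 0.12 kg). A recess 23 mm wide, 15 mm deep in its underside sits over the boss below with 1.7 mm play, so lift it straight up 16 mm or more to free it. Origin at the centre of its underside, z up; yaw has no meaning.
- weight_c: Steel weight, second from the top: disc 52 mm wide, 17 mm thick, with a round boss 20 mm wide, 14 mm high centred on top, to grip it by (31 mm in all, 0.26 kg). A recess 23 mm wide, 15 mm deep in its underside sits over the boss below with 1.7 mm play, so lift it straight up 16 mm or more to free it. Origin at the centre of its underside, z up; yaw has no meaning.
- weight_b: Steel weight, third from the top: disc 68 mm wide, 17 mm thick, with a round boss 20 mm wide, 14 mm high centred on top, to grip it by (31 mm in all, 0.46 kg). A recess 23 mm wide, 15 mm deep in its underside sits over the boss below with 1.7 mm play, so lift it straight up 16 mm or more to free it. Origin at the centre of its underside, z up; yaw has no meaning.
- weight_a: Steel weight, largest, bottom of the stack: disc 84 mm wide, 17 mm thick, with a round boss 20 mm wide, 14 mm high centred on top, to grip it by (31 mm in all, 0.72 kg). A recess 23 mm wide, 15 mm deep in its underside sits over the boss below with 1.7 mm play, so lift it straight up 16 mm or more to free it. Origin at the centre of its underside, z up; yaw has no meaning.
- nest_d: Storage nest for the 36 mm weight: black square block 64 mm wide, 20 mm high, fixed to the bench, with a round recess 46 mm wide, 10 mm deep in its top (rim chamfered 3 mm, grey felt floor). Origin at the centre of its underside at bench level, z up; recess floor at z = 10 mm, rim at 20 mm. Nests and tester swap places from start to start.
- nest_c: Storage nest for the 52 mm weight: black square block 80 mm wide, 20 mm high, fixed to the bench, with a round recess 62 mm wide, 10 mm deep in its top (rim chamfered 3 mm, grey felt floor). Origin at the centre of its underside at bench level, z up; recess floor at z = 10 mm, rim at 20 mm. Nests and tester swap places from start to start.
- nest_b: Storage nest for the 68 mm weight: black square block 96 mm wide, 20 mm high, fixed to the bench, with a round recess 78 mm wide, 10 mm deep in its top (rim chamfered 3 mm, grey felt floor). Origin at the centre of its underside at bench level, z up; recess floor at z = 10 mm, rim at 20 mm. Nests and tester swap places from start to start.
- nest_a: Storage nest for the 84 mm weight: black square block 112 mm wide, 20 mm high, fixed to the bench, with a round recess 94 mm wide, 10 mm deep in its top (rim chamfered 3 mm, grey felt floor). Origin at the centre of its underside at bench level, z up; recess floor at z = 10 mm, rim at 20 mm. Nests and tester swap places from start to start.
Mind the look-alikes: they are no part of the job. Leave any pink or purple look-alike of the nest_d alone.

How it is judged:
On the way, in this order (a step that is already met when the one before it is completed fails the run):
1. the 36 mm weight is home in its nest and released (horizontal distance between weight_d and nest_d below 0.009 m and z of weight_d in the frame of nest_d between 0.006 and 0.0125 m and angle between weight_d's own z axis and vertical below 0.06 rad and contact force between weight_d and the fingers below 0.1 N and linear speed of weight_d below 0.02 m/s), for 0.2 s.
2. the 52 mm weight is home in its nest and released (horizontal distance between weight_c and nest_c below 0.009 m and z of weight_c in the frame of nest_c between 0.006 and 0.0125 m and angle between weight_c's own z axis and vertical below 0.06 rad and contact force between weight_c and the fingers below 0.1 N and linear speed of weight_c below 0.02 m/s), for 0.2 s.
3. the 68 mm weight is home in its nest and released (horizontal distance between weight_b and nest_b below 0.009 m and z of weight_b in the frame of nest_b between 0.006 and 0.0125 m and angle between weight_b's own z axis and vertical below 0.06 rad and contact force between weight_b and the fingers below 0.1 N and linear speed of weight_b below 0.02 m/s), for 0.2 s.
4. the 84 mm weight is home in its nest and released (horizontal distance between weight_a and nest_a below 0.009 m and z of weight_a in the frame of nest_a between 0.006 and 0.0125 m and angle between weight_a's own z axis and vertical below 0.06 rad and contact force between weight_a and the fingers below 0.1 N and linear speed of weight_a below 0.02 m/s), for 0.2 s.
At the end, for the whole second after the job is handed in: Each of the four weights stands upright (within 3.4 degrees) in the nest of its own size, its underside within 2.5 mm of the recess floor and its axis within 9 mm of the nest's, released and at rest (below 20 mm/s) (all of step 1 and all of step 2 and all of step 3 and all of step 4); the robot touches nothing.
It fails at once if the 36 mm weight was dropped (moved faster than 0.5 m/s out of the fingers, a fall of about 13 mm) (linear speed of weight_d above 0.5 m/s and contact force between weight_d and the fingers below 0.1 N).
It fails at once if the 52 mm weight was dropped (moved faster than 0.5 m/s out of the fingers, a fall of about 13 mm) (linear speed of weight_c above 0.5 m/s and contact force between weight_c and the fingers below 0.1 N).
It fails at once if the 68 mm weight was dropped (moved faster than 0.5 m/s out of the fingers, a fall of about 13 mm) (linear speed of weight_b above 0.5 m/s and contact force between weight_b and the fingers below 0.1 N).
It fails at once if the 84 mm weight was dropped (moved faster than 0.5 m/s out of the fingers, a fall of about 13 mm) (linear speed of weight_a above 0.5 m/s and contact force between weight_a and the fingers below 0.1 N).
It also fails if it takes over 96 s, if anything falls off the work surface, if the arm or the gripper's body presses on something with over 40 N, if the wrist force passes 120 N, or if a joint passes its speed limit or range.

## Working session

There is one attempt and no reset: what is moved stays moved. The work goes in short steps, Python scripts to look and compute and a tool call to move; the robot and the scene stay as the last step left them, time stands still between calls to the robot, and variables do not carry over. Pictures are saved under pics/ and viewed, at most 16 in all, crops included, and the job is handed in when it is done.

Besides the shell and the picture viewer there is one more tool, called after ">>>" as name(argument=value, ...) on one line, values as JSON. carry_out: Moves the arm, as the interface text tells. Its arguments: {"type":"object","properties":{"motion":{"type":"string"}},"required":["motion"]}

```bash
mkdir -p pics
python3 - <<'E'
from bench import readout, imaging, robot
import cv2,pickle
d={}
for n in("scene","side","wrist"):
    s=imaging.snapshot(n); d[n]=s; cv2.imwrite(f"pics/{n}0.png",s["pixels"][:,:,::-1])
    print(n,s["fx"],s["cx"],s["cy"],s["dist_coeffs"],(-s["R"].T@s["t"]).round(3))
pickle.dump(d,open("s0.pkl","wb"))
print(readout.get_obs(),robot.hold_point_z)
E
```

```text
scene 445.17296507585445 322.89672126227924 201.00764909486227 [-0.04066895  0.          0.          0.          0.        ] [ 0.126 -0.755  0.742]
side 452.1696359657575 323.0201236845323 197.83214408167635 [-0.10023212  0.          0.          0.          0.        ] [0.243 0.666 0.459]
wrist 306.93125730259493 317.5124586241193 203.0561538125096 [0.02068647 0.         0.         0.         0.        ] [0.55  0.074 0.383]
{'time': 0.15, 'joint_positions': array([-1.03099485e-01,  8.77867800e-02,  1.37193027e+00, -1.75955167e-05,
        1.68361068e+00, -1.03072866e-01]), 'qvel': array([-0.00016989, -0.00117598, -0.00409292,  0.00059844,  0.00123163,
       -0.0004059 ]), 'joint_torque': array([ 1.24418581e-03, -3.40636396e+01, -3.02795255e+01,  7.18983379e-02,
        3.04441026e-02, -1.11468453e-04]), 'tool_pos': array([5.49561509e-01, 3.48700357e-05, 2.04560459e-01]), 'ee_rot': array([-3.13986498e+00, -1.61128797e-04,  1.57076760e+00]), 'wrist_force': array([-0.11558773, -0.31844519,  1.27954126]), 'wrist_torque': array([-0.04430952,  0.03102658,  0.0666296 ]), 'finger_force': 0.0, 'width': 0.09360464662011939} 0.0188
```

View pics/scene0.png

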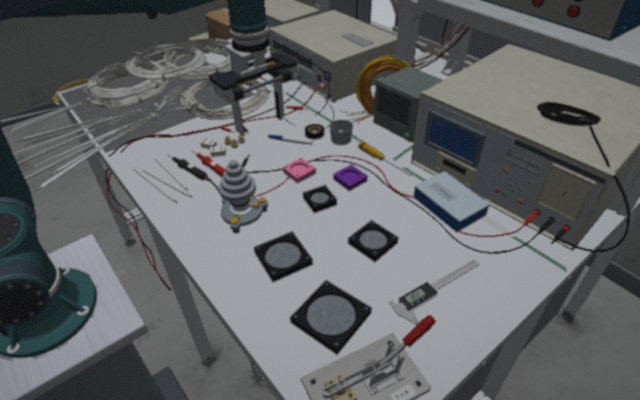

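View pics/side0.png

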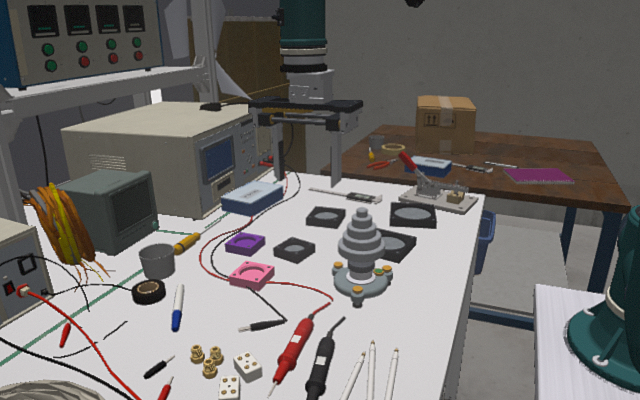

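The scene view shows the tester at (240,195). The black nests are at (320,198), (373,240), (283,256) and (331,314), and the pink (299,170) and purple (350,177) look-alikes are to be left alone. The small black block at (320,198) fits nest_d. I'll confirm it in an enlarged crop.

```bash
cat > h.py <<'E'
import numpy as np, cv2
def ray(s,u,v):
    K=np.array([[s["fx"],0,s["cx"]],[0,s["fy"],s["cy"]],[0,0,1]])
    p=cv2.undistortPoints(np.array([[[u,v]]],float),K,np.array(s["dist_coeffs"]))[0,0]
    R=np.array(s["R"]); return -R.T@s["t"], R.T@np.array([p[0],p[1],1])
def onz(s,u,v,z):
    c,d=ray(s,u,v); return c+d*(z-c[2])/d[2]
def proj(s,X):
    K=np.array([[s["fx"],0,s["cx"]],[0,s["fy"],s["cy"]],[0,0,1]])
    return cv2.projectPoints(np.array(X,float).reshape(-1,1,3),cv2.Rodrigues(np.array(s["R"]))[0],np.array(s["t"],float),K,np.array(s["dist_coeffs"]))[0][:,0]
def circ(s,c,r,n=40):
    a=np.linspace(0,2*np.pi,n); return proj(s,np.c_[c[0]+r*np.cos(a),c[1]+r*np.sin(a),np.full(n,c[2])])
E
python3 - <<'E'
import pickle,cv2
d=pickle.load(open("s0.pkl","rb"))
def crop(n,x,y,w,h,k):
    c=d[n]["pixels"][y:y+h,x:x+w,::-1]; cv2.imwrite(f"pics/{n}_c.png",cv2.resize(c,None,fx=k,fy=k,interpolation=cv2.INTER_CUBIC))
crop("scene",210,150,200,150,4); crop("side",220,190,225,130,3.5)
E
```

```text
(no output)
```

View pics/scene_c.png

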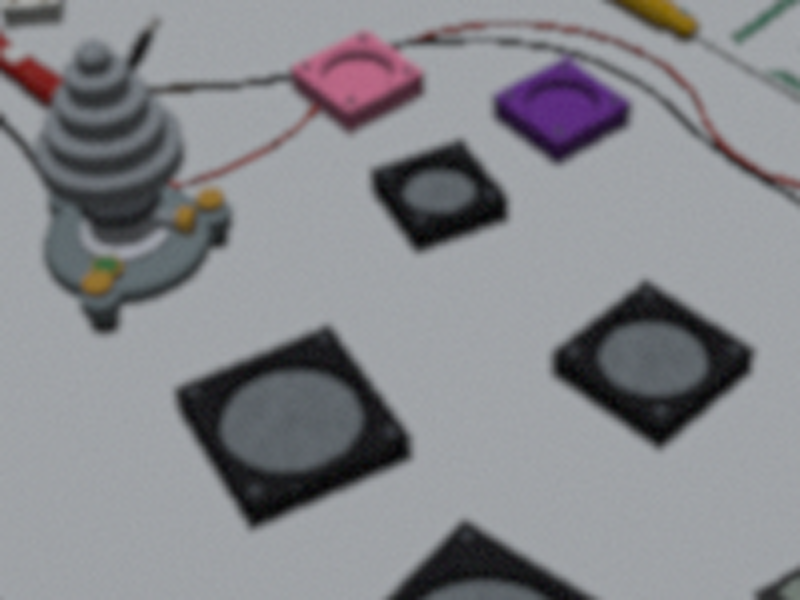

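View pics/side_c.png

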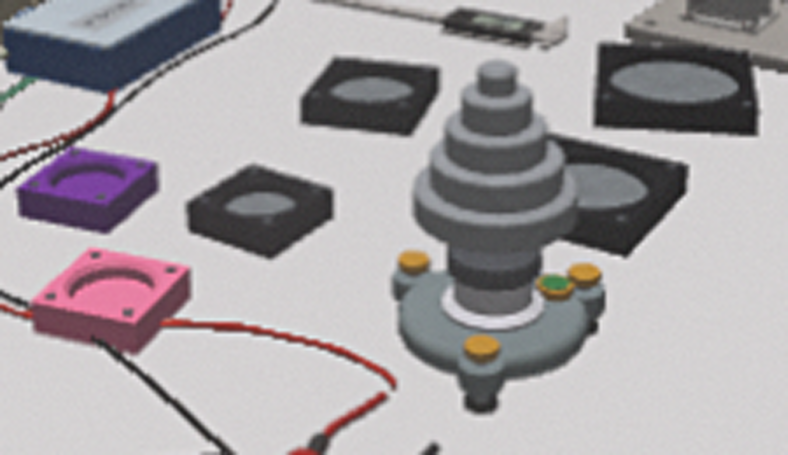

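View pics/wrist0.png

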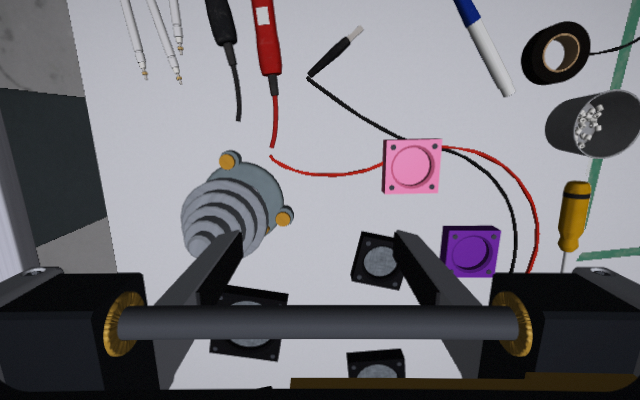

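```bash
cat > fit.py <<'E'
import pickle
from h import *
from scipy.optimize import minimize
d=pickle.load(open("s0.pkl","rb"))
init={"d":(320,198,.064),"c":(373,240,.080),"b":(283,256,.096),"a":(331,314,.112)}
def corners(p,w):
    c,s=np.cos(p[2]),np.sin(p[2]); q=np.array([[1,1],[1,-1],[-1,-1],[-1,1]])*w/2
    xy=q@np.array([[c,s],[-s,c]])+p[:2]
    return np.vstack([np.c_[xy,np.full(4,z)] for z in(0,.02)])
def render(s,p,w,x0,y0,n,k=8):
    h=cv2.convexHull(proj(s,corners(p,w)).astype(np.float32))[:,0]
    m=np.zeros((n*k,n*k),np.uint8); cv2.fillPoly(m,[np.round(((h+.5-[x0,y0])*k-.5)*16).astype(np.int32)],255,shift=4)
    return cv2.resize(m,(n,n),interpolation=cv2.INTER_AREA)/255.
def target(s,p,w):
    u=proj(s,[[p[0],p[1],.01]])[0]; n=120 if w>.09 else 80; x0,y0=(u-n/2).astype(int)
    g=s["pixels"][y0:y0+n,x0:x0+n].max(2).astype(float); bg=np.median(g[g>140]); 
    t=np.clip((bg-g)/(bg-35),0,1)
    m=(t>.45).astype(np.uint8); l=cv2.connectedComponents(m)[1]; 
    hull=np.zeros_like(m); r=render(s,p,w,x0,y0,n)>.5
    k=np.bincount(l[r&(l>0)]).argmax(); cs=cv2.findContours((l==k).astype(np.uint8),0,2)[0]
    cv2.drawContours(hull,[max(cs,key=cv2.contourArea)],-1,1,-1)
    return hull,x0,y0,n
def fit(cams,p0,w):
    T=[(d[c],)+target(d[c],p0,w) for c in cams]
    f=lambda q:sum(np.abs(t-render(s,q,w,x,y,n)).sum() for s,t,x,y,n in T)
    best=min((minimize(f,[p0[0],p0[1],a],method="Nelder-Mead",options=dict(initial_simplex=[[p0[0]+i,p0[1]+j,a+k] for i,j,k in((0,0,0),(.006,0,0),(0,.006,0),(0,0,.2))])) for a in(0,.4,.8,1.2)),key=lambda r:r.fun)
    return best.x,best.fun
if __name__=="__main__":
    for n,(u,v,w) in init.items():
        p0=onz(d["scene"],u,v,.015)[:2]
        for cams in(["scene"],["side"],["scene","side"]):
            try: x,f=fit(cams,p0 if cams[0]=="scene" else px,w); px=x; print(n,cams,x.round(4),round(f,1))
            except Exception as e: print(n,cams,e)
    # stack: boss top
    for nm,u,v in(("scene",95/4+210-.4,50/4+150-.4),("side",497/3.5+220-.4,68/3.5+190-.4)):
        print(nm,onz(d[nm],u,v,.162).round(4))
    for nm,u,v in (("side",254,193),("side",407,158),("side",433,200),("side",480,205),("side",345,193),("scene",433,320),("scene",420,180),("scene",445,228),("scene",370,332)):
        print(nm,u,v,onz(d[nm],u,v,.0).round(3),onz(d[nm],u,v,.05).round(3))
E
python3 fit.py
```

```text
d ['scene'] index 2 is out of bounds for axis 0 with size 2
d ['side'] name 'px' is not defined
d ['scene', 'side'] index 2 is out of bounds for axis 0 with size 2
c ['scene'] index 2 is out of bounds for axis 0 with size 2
c ['side'] name 'px' is not defined
c ['scene', 'side'] index 2 is out of bounds for axis 0 with size 2
b ['scene'] index 2 is out of bounds for axis 0 with size 2
b ['side'] name 'px' is not defined
b ['scene', 'side'] index 2 is out of bounds for axis 0 with size 2
a ['scene'] index 2 is out of bounds for axis 0 with size 2
a ['side'] name 'px' is not defined
a ['scene', 'side'] index 2 is out of bounds for axis 0 with size 2
scene [ 0.458  -0.0243  0.162 ]
side [ 0.4584 -0.0198  0.162 ]
side 254 193 [ 0.909 -0.401  0.   ] [ 0.836 -0.285  0.05 ]
side 407 158 [ 0.571 -0.917  0.   ] [ 0.535 -0.744  0.05 ]
side 433 200 [ 0.41  -0.526  0.   ] [ 0.392 -0.396  0.05 ]
side 480 205 [ 0.284 -0.533  0.   ] [ 0.279 -0.403  0.05 ]
side 345 193 [ 0.659 -0.493 -0.   ] [ 0.613 -0.367  0.05 ]
scene 433 320 [ 0.586 -0.509  0.   ] [ 0.555 -0.525  0.05 ]
scene 420 180 [ 0.887 -0.206  0.   ] [ 0.836 -0.243  0.05 ]
scene 445 228 [ 0.798 -0.363  0.   ] [ 0.753 -0.389  0.05 ]
scene 370 332 [ 0.475 -0.45   0.   ] [ 0.451 -0.471  0.05 ]
```

```bash
sed -i 's/onz(d\["scene"\],u,v,.015)\[:2\]/np.r_[onz(d["scene"],u,v,.015)[:2],.4]/' fit.py
cat >> fit.py <<'E'
    # stack ellipse overlays, horizontal disc-edge profile: silhouette rows brightness
    for nm in("scene","side"):
        big=cv2.resize(d[nm]["pixels"][:,:,::-1].copy(),None,fx=8,fy=8,interpolation=cv2.INTER_CUBIC)
        for x,y,col in((.458,-.0243,(0,0,255)),(.4584,-.0198,(0,255,0))):
            for z,r in((.162,.01),(.148,.018),(.131,.026),(.114,.034),(.097,.042)):
                pts=circ(d[nm],(x,y,z),r); cv2.polylines(big,[np.int32((pts+.5)*8)],True,col,1)
        u=proj(d[nm],[[.458,-.022,.13]])[0]*8; x0,y0=int(u[0]-250),int(u[1]-220)
        cv2.imwrite(f"pics/st_{nm}.png",big[y0:y0+480,x0:x0+500])
E
python3 fit.py; cd pics; python3 -c "
import cv2,numpy as np
a,b=cv2.imread('st_scene.png'),cv2.imread('st_side.png')
cv2.imwrite('st.png',np.hstack([a[:,50:450],b[:,50:450]]))"
```

```text
d ['scene'] [ 0.6324 -0.1016  1.3511] 39.1
d ['side'] [ 0.6343 -0.1044  1.3763] 33.8
d ['scene', 'side'] [ 0.6333 -0.1031 -0.2054] 93.6
c ['scene'] [ 0.6356 -0.2889  0.101 ] 47.8
c ['side'] [ 0.637  -0.2921  0.1022] 29.8
c ['scene', 'side'] [ 0.6358 -0.2891  1.6717] 94.8
b ['scene'] [ 0.4539 -0.1964  1.4071] 62.2
b ['side'] [ 0.4555 -0.1975 -0.1556] 1396.6
b ['scene', 'side'] [ 0.4545 -0.1965  1.4145] 1479.9
a ['scene'] [ 0.4377 -0.3788  0.2255] 78.5
a ['side'] [ 0.4388 -0.3835  0.2293] 248.7
a ['scene', 'side'] [ 0.4379 -0.3792  0.2275] 361.4
scene [ 0.458  -0.0243  0.162 ]
side [ 0.4584 -0.0198  0.162 ]
side 254 193 [ 0.909 -0.401  0.   ] [ 0.836 -0.285  0.05 ]
side 407 158 [ 0.571 -0.917  0.   ] [ 0.535 -0.744  0.05 ]
side 433 200 [ 0.41  -0.526  0.   ] [ 0.392 -0.396  0.05 ]
side 480 205 [ 0.284 -0.533  0.   ] [ 0.279 -0.403  0.05 ]
side 345 193 [ 0.659 -0.493 -0.   ] [ 0.613 -0.367  0.05 ]
scene 433 320 [ 0.586 -0.509  0.   ] [ 0.555 -0.525  0.05 ]
scene 420 180 [ 0.887 -0.206  0.   ] [ 0.836 -0.243  0.05 ]
scene 445 228 [ 0.798 -0.363  0.   ] [ 0.753 -0.389  0.05 ]
scene 370 332 [ 0.475 -0.45   0.   ] [ 0.451 -0.471  0.05 ]
```

View pics/st.png

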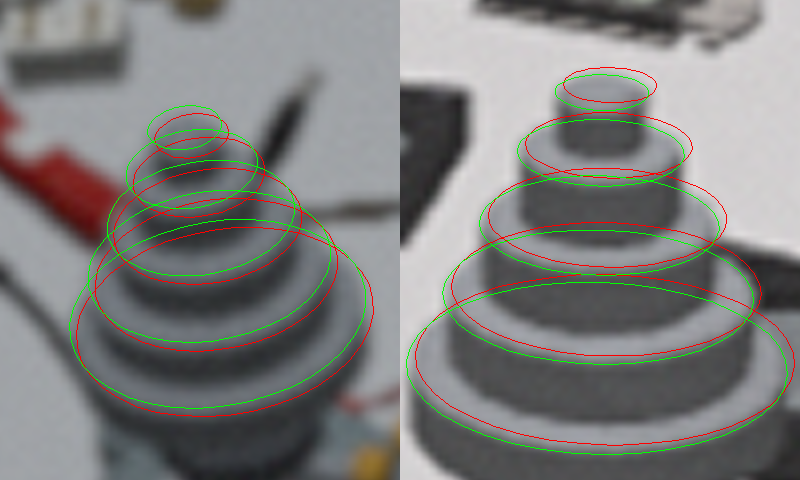

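The side-view overlay fits best at about (0.458,-0.020) and the scene overlay at (0.458,-0.024), so I take the stack axis as (0.458,-0.022). The crop confirms the small black block as nest_d, next to the pink and purple ones. Next I move above the stack.

>>> carry_out(motion="-0.0275 -0.115 0 0 0 0 1;-0.0275 -0.115 0 0 0 0 1;-0.0275 -0.115 0 0 0 0 1;-0.0275 -0.115 0 0 0 0 1;0 0 0 0 0 0 1;0 0 0 0 0 0 1;0 0 0 0 0 0 1")

```text
time: 1.02
tool_pos: [0.4586, -0.0219, 0.2053]
ee_rot: [-3.141, -0.0, 1.571]
wrist_force: [-0.2, 0.7, -0.3]
width: 0.0939
finger_force: 0.0
```

Run:
```python
from bench import readout, imaging
from h import *
import pickle
s=imaging.snapshot("wrist"); pickle.dump(s,open("w1.pkl","wb"))
o=readout.get_obs(); print(o["tool_pos"],o["ee_rot"],(-s["R"].T@s["t"]).round(3))
big=cv2.resize(s["pixels"][:,:,::-1].copy(),None,fx=3,fy=3,interpolation=cv2.INTER_CUBIC)
for x,y,col in((.458,-.022,(0,0,255)),):
  for z,r in((.162,.01),(.148,.018),(.131,.026),(.114,.034),(.097,.042)):
    cv2.polylines(big,[np.int32((circ(s,(x,y,z),r)+.5)*3)],True,col,1)
for n,x,y,r in(("d",.6333,-.103,.026),("b",.4547,-.198,.042)):
    cv2.polylines(big,[np.int32((circ(s,(x,y,.02),r)+.5)*3)],True,(0,255,0),1)
u=proj(s,[[.458,-.022,.15]])[0]*3; print(u/3)
x0=max(0,int(u[0]-400)); y0=max(0,min(600,int(u[1]-300)))
cv2.imwrite("pics/w1.png",big[y0:y0+600,x0:x0+800]); print(x0,y0)
```

```text
[ 0.45854407 -0.0218667   0.20524465] [-3.14127417e+00 -1.65420001e-04  1.57110265e+00] [0.458 0.052 0.384]
[316.94682732 218.80895654]
550 356
```

View pics/w1.png

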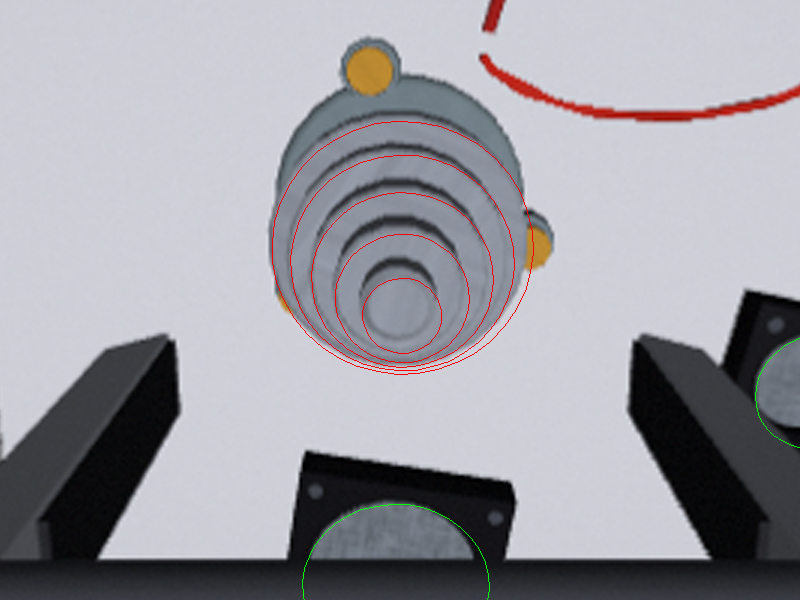

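The wrist view shows the stack centred between the fingers, about 2-3 mm up (+y) from the prediction. Nest b shows the same bias, so relative positions hold. I descend and grip weight d's boss.

>>> carry_out(motion="0.005 0 0.055 0 0 0 1;0 0 0.055 0 0 0 1;0 0 0.055 0 0 0 1;0 0 0.055 0 0 0 1;0 0 0.03 0 0 0 1;0 0 0.02 0 0 0 1;0 0 0 0 0 0 1;0 0 0 0 0 0 0;0 0 0 0 0 0 0;0 0 0 0 0 0 0;0 0 0 0 0 0 0;0 0 0 0 0 0 0")

```text
time: 2.58
tool_pos: [0.458, -0.021, 0.1515]
ee_rot: [3.141, 0.0, 1.571]
wrist_force: [-0.0, 0.3, 0.3]
width: 0.0473
finger_force: 0.0
```

>>> carry_out(motion="0 0 0 0 0 0 0;0 0 0 0 0 0 0;0 0 0 0 0 0 0;0 0 0 0 0 0 0;0 0 0 0 0 0 0;0 0 -0.03 0 0 0 0;0 0 -0.05 0 0 0 0;0 0 -0.06 0 0 0 0;0 0 -0.06 0 0 0 0;0 0 -0.05 0 0 0 0;0 0 0 0 0 0 0")

```text
time: 3.95
tool_pos: [0.4587, -0.0211, 0.2028]
ee_rot: [3.139, 0.0, 1.571]
wrist_force: [-0.7, 0.2, -1.2]
width: 0.0189
finger_force: 30.0
```

```bash
cat > look.py <<'E'
# overlay of the held weight (TCP-referred) in scene and side
import sys
from bench import readout, imaging
from h import *
r,name=float(sys.argv[1]),sys.argv[2]
o=readout.get_obs(); t=o["tool_pos"]; print(t.round(4),o["wrist_force"].round(2),o["width"]); im=[]
for c in("scene","side"):
    s=imaging.snapshot(c); big=cv2.resize(s["pixels"][:,:,::-1].copy(),None,fx=6,fy=6,interpolation=cv2.INTER_CUBIC)
    for dz,rr in((-.003,r),(-.020,r)):
        cv2.polylines(big,[np.int32((circ(s,(t[0],t[1],t[2]+dz),rr)+.5)*6)],True,(0,0,255),1)
    u=proj(s,[t])[0]*6; x,y=int(u[0]-200),int(u[1]-230); im.append(big[y:y+480,x:x+400])
cv2.imwrite(f"pics/{name}.png",np.hstack(im))
E
python3 look.py .018 g1
```

```text
[ 0.4587 -0.0211  0.2028] [-0.74  0.2  -1.25] 0.01887154783352069
```

View pics/g1.png

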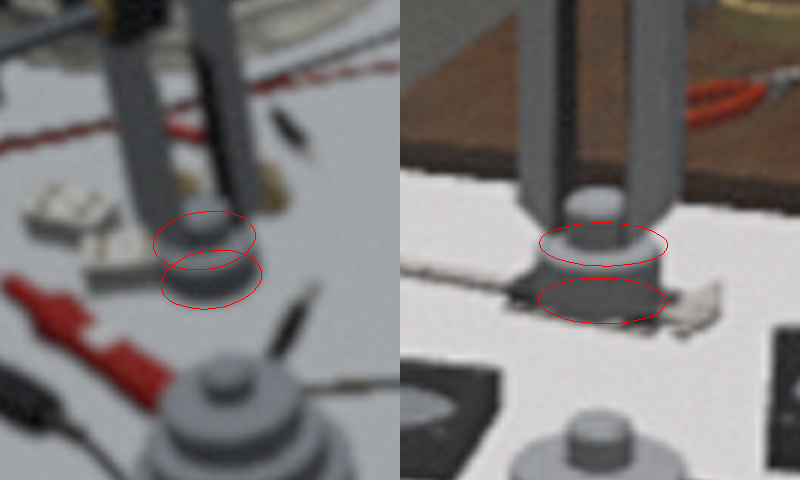

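Weight d is held straight and centred, with the stack undisturbed. Moving over nest d and part way down.

>>> carry_out(motion="-0.035 0.0725 0 0 0 0 0;-0.0625 0.13 0 0 0 0 0;-0.0625 0.14 0 0 0 0 0;-0.0625 0.14 0 0 0 0 0;-0.0625 0.14 0 0 0 0 0;-0.0625 0.13 0 0 0 0 0;-0.0625 0.12 0 0 0 0 0;0 0 0.15 0 0 0 0;0 0 0.2 0 0 0 0;0 0 0.2 0 0 0 0;0 0 0.15 0 0 0 0;0 0 0 0 0 0 0")

```text
time: 5.55
tool_pos: [0.6302, -0.1028, 0.0566]
ee_rot: [-3.133, -0.002, 1.57]
wrist_force: [0.5, -1.0, -1.1]
width: 0.019
finger_force: 30.0
```

```bash
python3 look.py .018 g2
```

```text
[ 0.6302 -0.1028  0.0566] [ 0.48 -0.99 -1.09] 0.01900842754250428
```

View pics/g2.png

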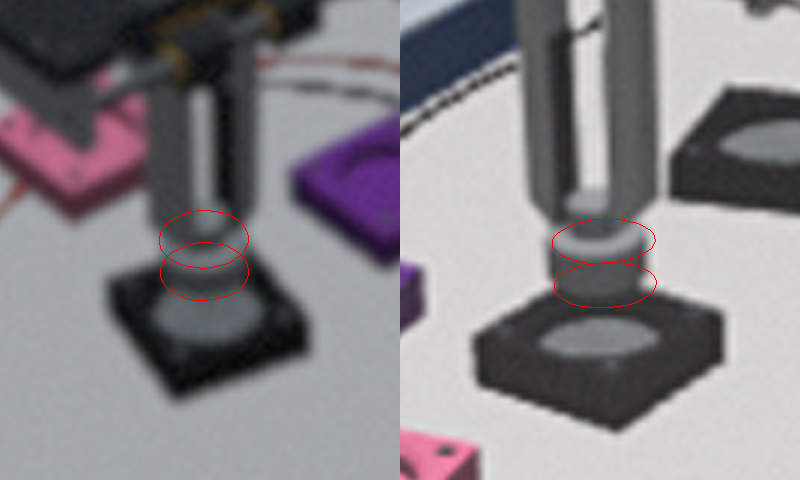

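Weight d is over nest d, which sits between the pink and purple blocks. I lower it with a 3 mm x correction.

>>> carry_out(motion="0 0.015 0 0 0 0 0;0 0 0.04 0 0 0 0;0 0 0.03 0 0 0 0;0 0 0.025 0 0 0 0;0 0 0 0 0 0 0;0 0 0 0 0 0 0")

```text
time: 6.4
tool_pos: [0.6356, -0.103, 0.0426]
ee_rot: [3.141, 0.0, 1.571]
wrist_force: [-0.0, -0.0, -1.9]
width: 0.019
finger_force: 30.0
```

>>> carry_out(motion="0 -0.01 0.015 0 0 0 0;0 0 0.02 0 0 0 0;0 0 0.015 0 0 0 0;0 0 0 0 0 0 0;0 0 0 0 0 0 0")

```text
time: 7.02
tool_pos: [0.6336, -0.103, 0.0325]
ee_rot: [3.141, 0.0, 1.571]
wrist_force: [0.5, 0.4, -1.3]
width: 0.0187
finger_force: 30.0
```

>>> carry_out(motion="0 0 0.005 0 0 0 0;0 0 0.003 0 0 0 0;0 0 0.003 0 0 0 0;0 0 0 0 0 0 0;0 0 0 0 0 0 0")

```text
time: 7.65
tool_pos: [0.6336, -0.103, 0.0306]
ee_rot: [3.141, 0.0, 1.571]
wrist_force: [-0.6, -0.3, 0.5]
width: 0.0187
finger_force: 30.0
```

Force has turned from -1.3 to +0.5 N, so it is on the floor. Releasing, then rising.

>>> carry_out(motion="0 0 0 0 0 0 0.5;0 0 0 0 0 0 0.5;0 0 0 0 0 0 0.5;0 0 0 0 0 0 0.5;0 0 -0.05 0 0 0 0.5;0 0 -0.15 0 0 0 0.5;0 0 -0.2 0 0 0 0.5;0 0 -0.2 0 0 0 0.5;0 0 -0.15 0 0 0 0.5;0 0 0 0 0 0 0.5")

```text
time: 8.9
tool_pos: [0.6354, -0.1034, 0.1849]
ee_rot: [3.133, 0.002, 1.571]
wrist_force: [-0.4, 0.1, -1.1]
width: 0.0471
finger_force: 0.0
```

Run:
```python
from bench import readout, imaging
from h import *
im=[]
for c in("scene","side"):
    s=imaging.snapshot(c); big=cv2.resize(s["pixels"][:,:,::-1].copy(),None,fx=5,fy=5,interpolation=cv2.INTER_CUBIC)
    u=proj(s,[[.6333,-.103,.02]])[0]*5; v=proj(s,[[.458,-.022,.13]])[0]*5
    for w in(u,v):
        x,y=int(w[0]-200),int(w[1]-150); im.append(big[y:y+300,x:x+400])
cv2.imwrite("pics/p1.png",np.vstack([np.hstack(im[:2]),np.hstack(im[2:])]))
print(readout.get_obs()["tool_pos"])
```

```text
[ 0.63326804 -0.10294792  0.17978946]
```

View pics/p1.png

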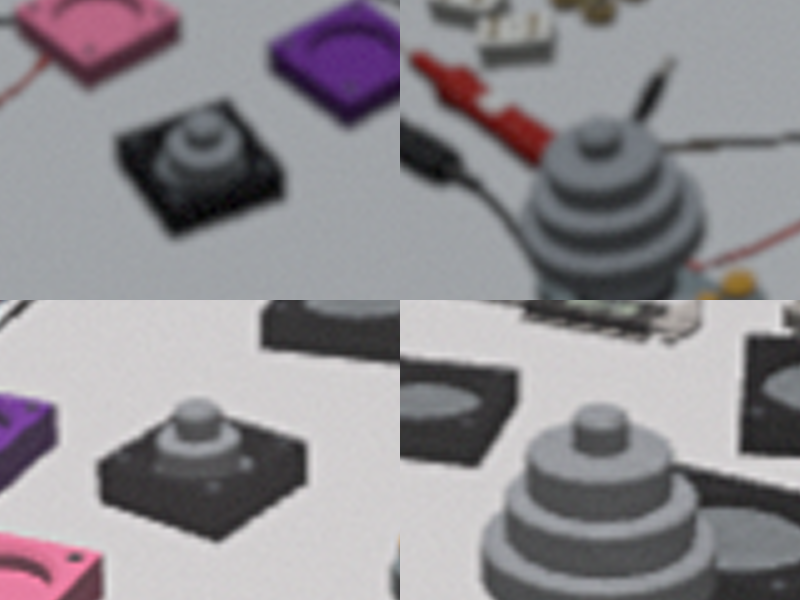

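Weight d stands flat in the black nest, and the remaining stack is in place. Back for weight c.

>>> carry_out(motion="0.05 -0.1 0 0 0 0 0.5;0.06 -0.13 0 0 0 0 0.5;0.06 -0.13 0 0 0 0 0.5;0.06 -0.13 0 0 0 0 0.5;0.06 -0.13 0 0 0 0 0.5;0.06 -0.13 0 0 0 0 0.5;0.06 -0.1265 0 0 0 0 0.5;0 0 0 0 0 0 0.5;0 0 0 0 0 0 0.5")

```text
time: 10.12
tool_pos: [0.4582, -0.0212, 0.1791]
ee_rot: [-3.14, -0.0, 1.571]
wrist_force: [-0.1, -0.0, 0.5]
width: 0.0471
finger_force: 0.0
```

>>> carry_out(motion="0 0 0.06 0 0 0 0.5;0 0 0.08 0 0 0 0.5;0 0 0.06 0 0 0 0.5;0 0 0.029 0 0 0 0.5;0 0 0 0 0 0 0.5;0 0 0 0 0 0 0;0 0 0 0 0 0 0;0 0 0 0 0 0 0;0 0 0 0 0 0 0;0 0 0 0 0 0 0;0 0 0 0 0 0 0")

```text
time: 11.5
tool_pos: [0.4582, -0.021, 0.1349]
ee_rot: [3.141, 0.0, 1.571]
wrist_force: [-2.0, -0.8, 4.1]
width: 0.019
finger_force: 30.0
```

>>> carry_out(motion="0 0 -0.03 0 0 0 0;0 0 -0.05 0 0 0 0;0 0 -0.08 0 0 0 0;0 0 -0.08 0 0 0 0;0 0 -0.06 0 0 0 0;0 0 0 0 0 0 0;0 0 0 0 0 0 0")

```text
time: 12.38
tool_pos: [0.458, -0.021, 0.1941]
ee_rot: [-3.141, -0.0, 1.571]
wrist_force: [0.1, -0.8, -3.3]
width: 0.019
finger_force: 30.0
```

>>> carry_out(motion="-0.06 0.05 0 0 0 0 0;-0.13 0.09 0 0 0 0 0;-0.15 0.1 0 0 0 0 0;-0.15 0.1 0 0 0 0 0;-0.15 0.1 0 0 0 0 0;-0.15 0.1 0 0 0 0 0;-0.15 0.1 0 0 0 0 0;-0.15 0.09 0 0 0 0 0;-0.14 0.09 0 0 0 0 0;-0.1175 0.07 0 0 0 0 0;0 0 0 0 0 0 0;0 0 0 0 0 0 0")

```text
time: 13.88
tool_pos: [0.6359, -0.2904, 0.1934]
ee_rot: [-3.14, -0.001, 1.571]
wrist_force: [-0.3, 0.2, -2.4]
width: 0.0187
finger_force: 30.0
```

>>> carry_out(motion="0 0 0.08 0 0 0 0;0 0 0.16 0 0 0 0;0 0 0.16 0 0 0 0;0 0 0.16 0 0 0 0;0 0 0.08 0 0 0 0;0 0 0 0 0 0 0;0 0 0 0 0 0 0;0 0 0 0 0 0 0")

```text
time: 14.88
tool_pos: [0.6373, -0.2911, 0.0688]
ee_rot: [3.138, 0.002, 1.571]
wrist_force: [-0.4, -0.4, -2.6]
width: 0.0188
finger_force: 30.0
```

```bash
python3 look.py .026 g3
```

```text
[ 0.6373 -0.2911  0.0688] [-0.39 -0.38 -2.64] 0.018834146893301897
```

View pics/g3.png

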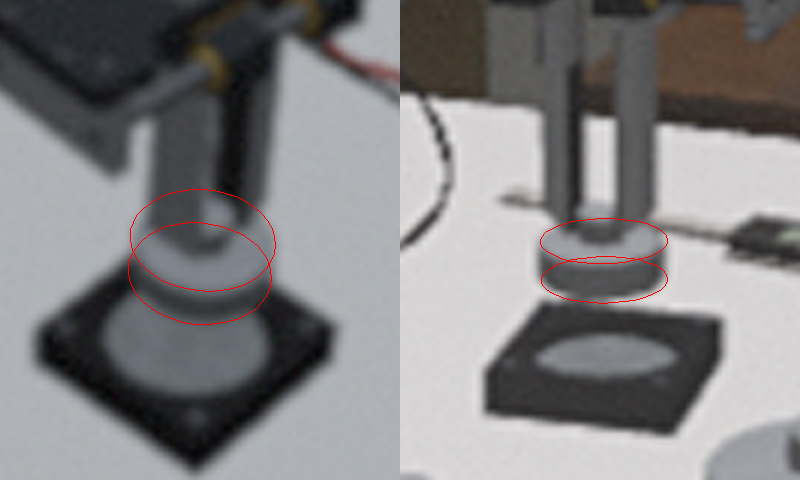

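Weight c is straight and above nest c. Lowering.

>>> carry_out(motion="0 0 0.05 0 0 0 0;0 0 0.06 0 0 0 0;0 0 0.04 0 0 0 0;0 0 0.015 0 0 0 0;0 0 0 0 0 0 0;0 0 0 0 0 0 0;0 0 0 0 0 0 0;0 0 0 0 0 0 0")

```text
time: 15.98
tool_pos: [0.6364, -0.2906, 0.0339]
ee_rot: [3.141, 0.0, 1.571]
wrist_force: [0.8, -0.4, -1.6]
width: 0.0195
finger_force: 30.0
```

>>> carry_out(motion="0 0 0.006 0 0 0 0;0 0 0.004 0 0 0 0;0 0 0.003 0 0 0 0;0 0 0.002 0 0 0 0;0 0 0 0 0 0 0;0 0 0 0 0 0 0")

```text
time: 16.73
tool_pos: [0.6362, -0.2905, 0.0311]
ee_rot: [3.141, 0.0, 1.571]
wrist_force: [-2.3, 0.3, 2.6]
width: 0.0186
finger_force: 30.0
```

On the floor (+2.6 N). Release and rise.

>>> carry_out(motion="0 0 0 0 0 0 0.5;0 0 0 0 0 0 0.5;0 0 0 0 0 0 0.5;0 0 0 0 0 0 0.5;0 0 -0.05 0 0 0 0.5;0 0 -0.15 0 0 0 0.5;0 0 -0.2 0 0 0 0.5;0 0 -0.2 0 0 0 0.5;0 0 -0.15 0 0 0 0.5;0 0 0 0 0 0 0.5;0 0 0 0 0 0 0.5;0 0 0 0 0 0 0.5")

```text
time: 18.23
tool_pos: [0.6353, -0.29, 0.1778]
ee_rot: [-3.138, -0.002, 1.571]
wrist_force: [-0.6, -0.4, -0.3]
width: 0.047
finger_force: 0.0
```

>>> carry_out(motion="0.06 -0.05 0 0 0 0 0.5;0.13 -0.09 0 0 0 0 0.5;0.15 -0.1 0 0 0 0 0.5;0.15 -0.1 0 0 0 0 0.5;0.15 -0.1 0 0 0 0 0.5;0.15 -0.1 0 0 0 0 0.5;0.15 -0.1 0 0 0 0 0.5;0.15 -0.09 0 0 0 0 0.5;0.14 -0.09 0 0 0 0 0.5;0.1175 -0.07 0 0 0 0 0.5;0 0 0 0 0 0 0.5;0 0 0 0 0 0 0.5")

```text
time: 19.73
tool_pos: [0.4582, -0.0214, 0.1797]
ee_rot: [-3.141, 0.0, 1.571]
wrist_force: [-0.3, -0.5, -0.0]
width: 0.0473
finger_force: 0.0
```

>>> carry_out(motion="0 0 0.06 0 0 0 0.5;0 0 0.1 0 0 0 0.5;0 0 0.08 0 0 0 0.5;0 0 0.04 0 0 0 0.5;0 0 0.02 0 0 0 0.5;0 0 0 0 0 0 0.5;0 0 0 0 0 0 0.5;0 0 0 0 0 0 0.5")

```text
time: 20.72
tool_pos: [0.4586, -0.021, 0.1211]
ee_rot: [3.14, 0.0, 1.571]
wrist_force: [0.3, 0.5, 0.0]
width: 0.047
finger_force: 0.0
```

```bash
python3 look.py .034 g4
```

```text
[ 0.4586 -0.021   0.1211] [0.28 0.48 0.02] 0.04697961972687286
```

View pics/g4.png

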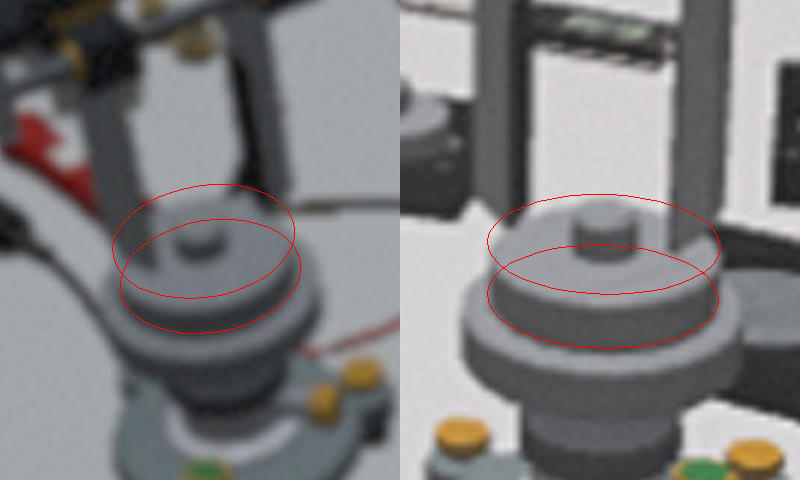

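The boss of weight b is centred between the fingers. Going 3 mm lower, gripping and lifting.

>>> carry_out(motion="0 0 0.015 0 0 0 0.5;0 0 0 0 0 0 0.5;0 0 0 0 0 0 0;0 0 0 0 0 0 0;0 0 0 0 0 0 0;0 0 0 0 0 0 0;0 0 0 0 0 0 0;0 0 0 0 0 0 0")

```text
time: 21.82
tool_pos: [0.4576, -0.021, 0.1175]
ee_rot: [-3.14, 0.0, 1.571]
wrist_force: [-2.9, 0.2, 2.5]
width: 0.0188
finger_force: 30.0
```

>>> carry_out(motion="0 0 -0.03 0 0 0 0;0 0 -0.05 0 0 0 0;0 0 -0.07 0 0 0 0;0 0 -0.07 0 0 0 0;0 0 -0.05 0 0 0 0;0 0 -0.03 0 0 0 0;0 0 0 0 0 0 0;0 0 0 0 0 0 0")

```text
time: 22.82
tool_pos: [0.4579, -0.021, 0.1769]
ee_rot: [-3.141, -0.0, 1.571]
wrist_force: [-0.1, 0.6, -4.4]
width: 0.0189
finger_force: 30.0
```

>>> carry_out(motion="-0.06 -0.0165 0 0 0 0 0;-0.12 0 0 0 0 0 0;-0.14 0 0 0 0 0 0;-0.14 0 0 0 0 0 0;-0.14 0 0 0 0 0 0;-0.13 0 0 0 0 0 0;-0.1 0 0 0 0 0 0;-0.055 0 0 0 0 0 0;0 0 0 0 0 0 0;0 0 0 0 0 0 0")

```text
time: 24.08
tool_pos: [0.4549, -0.1973, 0.1775]
ee_rot: [-3.142, -0.001, 1.571]
wrist_force: [-0.4, -0.5, -5.0]
width: 0.0188
finger_force: 30.0
```

>>> carry_out(motion="0 0 0.06 0 0 0 0;0 0 0.12 0 0 0 0;0 0 0.13 0 0 0 0;0 0 0.13 0 0 0 0;0 0 0.1 0 0 0 0;0 0 0.06 0 0 0 0;0 0 0.03 0 0 0 0;0 0 0 0 0 0 0;0 0 0 0 0 0 0;0 0 0 0 0 0 0")

```text
time: 25.32
tool_pos: [0.4555, -0.1983, 0.0524]
ee_rot: [3.14, 0.001, 1.571]
wrist_force: [-0.3, -0.0, -5.6]
width: 0.0188
finger_force: 30.0
```

```bash
python3 look.py .034 g5
```

```text
[ 0.4555 -0.1983  0.0524] [-0.33 -0.04 -5.65] 0.018803341947908076
```

View pics/g5.png

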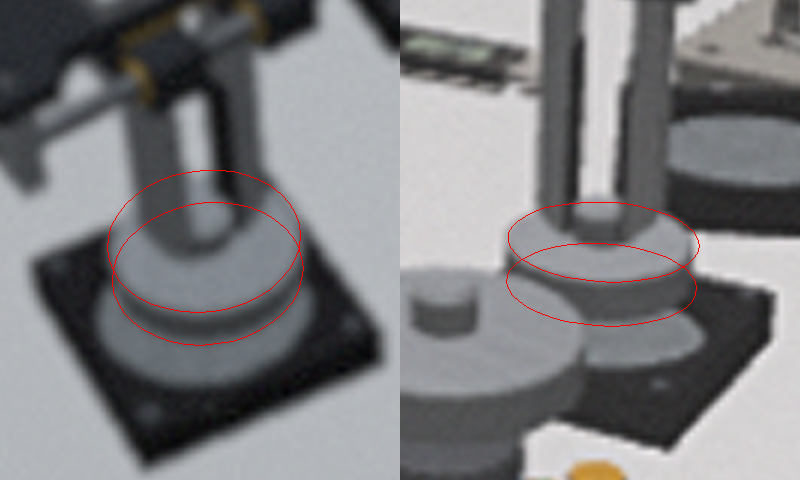

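Weight b is straight and above nest b. Lowering.

>>> carry_out(motion="0 0 0.03 0 0 0 0;0 0 0.03 0 0 0 0;0 0 0.02 0 0 0 0;0 0 0.01 0 0 0 0;0 0 0 0 0 0 0;0 0 0 0 0 0 0;0 0 0 0 0 0 0")

```text
time: 26.3
tool_pos: [0.4551, -0.1981, 0.0338]
ee_rot: [3.141, 0.0, 1.571]
wrist_force: [-0.1, 0.8, -3.7]
width: 0.019
finger_force: 30.0
```

>>> carry_out(motion="0 0 0.004 0 0 0 0;0 0 0.003 0 0 0 0;0 0 0 0 0 0 0;0 0 0 0 0 0 0;0 0 0 0 0 0 0")

```text
time: 26.92
tool_pos: [0.4549, -0.198, 0.0321]
ee_rot: [3.142, -0.0, 1.571]
wrist_force: [0.3, -1.3, -4.5]
width: 0.0189
finger_force: 30.0
```

>>> carry_out(motion="0 0 0.004 0 0 0 0;0 0 0.003 0 0 0 0;0 0 0.002 0 0 0 0;0 0 0 0 0 0 0;0 0 0 0 0 0 0;0 0 0 0 0 0 0")

```text
time: 27.68
tool_pos: [0.455, -0.198, 0.0306]
ee_rot: [3.141, 0.0, 1.571]
wrist_force: [-0.7, 1.2, -0.8]
width: 0.0187
finger_force: 30.0
```

>>> carry_out(motion="0 0 0 0 0 0 0.5;0 0 0 0 0 0 0.5;0 0 0 0 0 0 0.5;0 0 0 0 0 0 0.5;0 0 -0.05 0 0 0 0.5;0 0 -0.12 0 0 0 0.5;0 0 -0.17 0 0 0 0.5;0 0 -0.15 0 0 0 0.5;0 0 -0.1 0 0 0 0.5;0 0 -0.05 0 0 0 0.5;0 0 0 0 0 0 0.5;0 0 0 0 0 0 0.5")

```text
time: 29.18
tool_pos: [0.4544, -0.1977, 0.1572]
ee_rot: [-3.14, -0.001, 1.571]
wrist_force: [0.4, 0.4, -0.2]
width: 0.0468
finger_force: 0.0
```

>>> carry_out(motion="0.06 0.0165 0 0 0 0 0.5;0.12 0 0 0 0 0 0.5;0.14 0 0 0 0 0 0.5;0.14 0 0 0 0 0 0.5;0.14 0 0 0 0 0 0.5;0.13 0 0 0 0 0 0.5;0.1 0 0 0 0 0 0.5;0.055 0 0 0 0 0 0.5;0 0 0 0 0 0 0.5;0 0 0 0 0 0 0.5")

```text
time: 30.42
tool_pos: [0.4582, -0.0214, 0.1581]
ee_rot: [-3.141, 0.0, 1.57]
wrist_force: [0.4, -0.0, -0.6]
width: 0.0471
finger_force: 0.0
```

>>> carry_out(motion="0 0 0.06 0 0 0 0.5;0 0 0.09 0 0 0 0.5;0 0 0.07 0 0 0 0.5;0 0 0.04 0 0 0 0.5;0 0 0.015 0 0 0 0.5;0 0 0 0 0 0 0.5;0 0 0 0 0 0 0.5;0 0 0 0 0 0 0.5")

```text
time: 31.42
tool_pos: [0.4586, -0.021, 0.1038]
ee_rot: [3.14, 0.0, 1.571]
wrist_force: [-1.0, -0.2, -0.5]
width: 0.0471
finger_force: 0.0
```

>>> carry_out(motion="0 0 0.0125 0 0 0 0.5;0 0 0 0 0 0 0.5;0 0 0 0 0 0 0.5;0 0 0 0 0 0 0;0 0 0 0 0 0 0;0 0 0 0 0 0 0;0 0 0 0 0 0 0;0 0 0 0 0 0 0;0 0 0 0 0 0 0")

```text
time: 32.55
tool_pos: [0.4573, -0.021, 0.1007]
ee_rot: [-3.14, 0.0, 1.571]
wrist_force: [-5.3, 0.0, 2.8]
width: 0.0187
finger_force: 30.0
```

>>> carry_out(motion="0 0 -0.02 0 0 0 0;0 0 -0.04 0 0 0 0;0 0 -0.06 0 0 0 0;0 0 -0.07 0 0 0 0;0 0 -0.07 0 0 0 0;0 0 -0.05 0 0 0 0;0 0 -0.03 0 0 0 0;0 0 0 0 0 0 0;0 0 0 0 0 0 0")

```text
time: 33.67
tool_pos: [0.4579, -0.021, 0.1682]
ee_rot: [-3.14, -0.0, 1.571]
wrist_force: [0.6, -0.8, -7.7]
width: 0.0187
finger_force: 30.0
```

>>> carry_out(motion="-0.06 -0.005 0 0 0 0 0;-0.12 -0.0085 0 0 0 0 0;-0.17 -0.01 0 0 0 0 0;-0.18 -0.01 0 0 0 0 0;-0.19 -0.01 0 0 0 0 0;-0.19 -0.01 0 0 0 0 0;-0.19 -0.01 0 0 0 0 0;-0.19 -0.01 0 0 0 0 0;-0.18 -0.01 0 0 0 0 0;-0.16 -0.01 0 0 0 0 0;-0.11 -0.005 0 0 0 0 0;-0.06 0 0 0 0 0 0")

```text
time: 35.17
tool_pos: [0.438, -0.3821, 0.1682]
ee_rot: [-3.141, -0.001, 1.57]
wrist_force: [0.6, 0.6, -7.3]
width: 0.0189
finger_force: 30.0
```

>>> carry_out(motion="0 0 0 0 0 0 0;0 0 0.05 0 0 0 0;0 0 0.1 0 0 0 0;0 0 0.12 0 0 0 0;0 0 0.12 0 0 0 0;0 0 0.1 0 0 0 0;0 0 0.06 0 0 0 0;0 0 0.03 0 0 0 0;0 0 0 0 0 0 0;0 0 0 0 0 0 0;0 0 0 0 0 0 0")

```text
time: 36.55
tool_pos: [0.439, -0.3815, 0.0538]
ee_rot: [3.14, 0.001, 1.571]
wrist_force: [-0.8, 0.6, -7.5]
width: 0.019
finger_force: 30.0
```

```bash
python3 look.py .042 g6
```

```text
[ 0.439  -0.3815  0.0538] [-0.83  0.59 -7.45] 0.019024125142720748
```

View pics/g6.png

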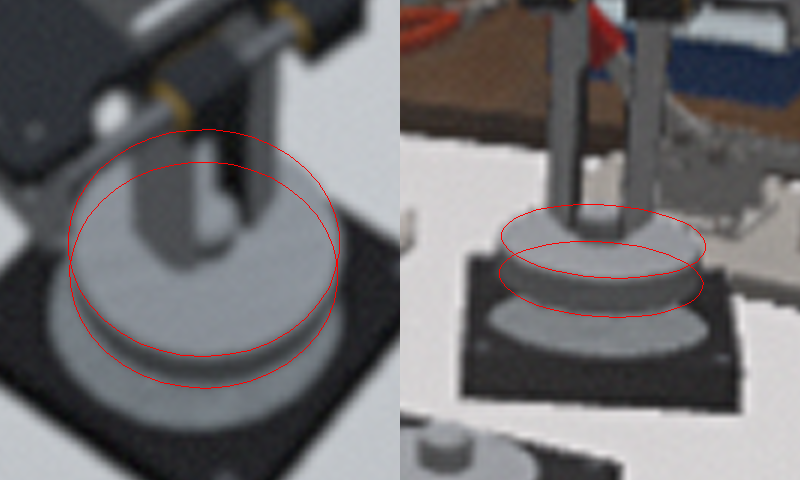

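Weight a is straight above nest a. Lowering.

>>> carry_out(motion="0 0 0.03 0 0 0 0;0 0 0.03 0 0 0 0;0 0 0.02 0 0 0 0;0 0 0.015 0 0 0 0;0 0 0.005 0 0 0 0;0 0 0 0 0 0 0;0 0 0 0 0 0 0;0 0 0 0 0 0 0")

```text
time: 37.65
tool_pos: [0.4386, -0.3811, 0.033]
ee_rot: [3.141, 0.0, 1.571]
wrist_force: [0.1, 1.0, -7.2]
width: 0.0192
finger_force: 30.0
```

>>> carry_out(motion="0 0 0.005 0 0 0 0;0 0 0.004 0 0 0 0;0 0 0.003 0 0 0 0;0 0 0 0 0 0 0;0 0 0 0 0 0 0;0 0 0 0 0 0 0")

```text
time: 38.4
tool_pos: [0.4387, -0.3811, 0.0309]
ee_rot: [3.141, 0.0, 1.571]
wrist_force: [0.1, 2.4, -2.9]
width: 0.0192
finger_force: 30.0
```

Contact: the load is now mostly off (-7.2 to -2.9 N). A touch lower, then release and rise.

>>> carry_out(motion="0 0 0.002 0 0 0 0;0 0 0 0 0 0 0;0 0 0 0 0 0 0.5;0 0 0 0 0 0 0.5;0 0 0 0 0 0 0.5;0 0 0 0 0 0 0.5;0 0 -0.05 0 0 0 0.5;0 0 -0.15 0 0 0 0.5;0 0 -0.2 0 0 0 0.5;0 0 -0.15 0 0 0 0.5;0 0 -0.08 0 0 0 0.5;0 0 0 0 0 0 0.5")

```text
time: 39.9
tool_pos: [0.4391, -0.3816, 0.1575]
ee_rot: [3.139, 0.002, 1.571]
wrist_force: [-1.1, 0.2, 0.0]
width: 0.047
finger_force: 0.0
```

>>> carry_out(motion="0 0 0 0 0 0 0.5;0 0 0 0 0 0 0.5;0 0 0 0 0 0 0.5;0 0 0 0 0 0 0.5")

```text
time: 40.4
tool_pos: [0.4384, -0.3809, 0.1554]
ee_rot: [-3.141, -0.001, 1.571]
wrist_force: [0.5, 0.4, -1.1]
width: 0.047
finger_force: 0.0
```

Run:
```python
from bench import readout, imaging
from h import *
im=[]
for c in("scene","side"):
    s=imaging.snapshot(c); big=cv2.resize(s["pixels"][:,:,::-1].copy(),None,fx=4,fy=4,interpolation=cv2.INTER_CUBIC)
    for x,y,r in((.6333,-.103,.018),(.6363,-.2905,.026),(.4547,-.198,.034),(.4382,-.381,.042)):
        cv2.polylines(big,[np.int32((circ(s,(x,y,.027),r)+.5)*4)],True,(0,0,255),1)
        u=proj(s,[[x,y,.02]])[0]*4; a,b=int(u[0]-100),int(u[1]-130); im.append(cv2.resize(big[b:b+260,a-30:a+230],(200,200)))
cv2.imwrite("pics/fin.png",np.vstack([np.hstack(im[:4]),np.hstack(im[4:])]))
print(readout.get_obs())
```

```text
{'time': 40.5, 'joint_positions': array([-8.12925763e-01,  1.70328681e-01,  1.37646815e+00,  7.27327460e-05,
        1.59508781e+00, -8.12965729e-01]), 'qvel': array([-0.00012165, -0.00384551, -0.00397495,  0.00140383,  0.0007033 ,
        0.00113461]), 'joint_torque': array([-2.38650136e-03, -3.70557332e+01, -2.97952026e+01,  3.94051359e-02,
        6.75207772e-02, -1.71150543e-05]), 'tool_pos': array([ 0.43848471, -0.3809362 ,  0.15579038]), 'ee_rot': array([-3.14144477e+00, -2.62056083e-04,  1.57083803e+00]), 'wrist_force': array([ 1.14525117, -0.74755757,  0.38716261]), 'wrist_torque': array([ 0.00185643, -0.01536004, -0.00941132]), 'finger_force': 0.0, 'width': 0.04683545758463825}
```

View pics/fin.png

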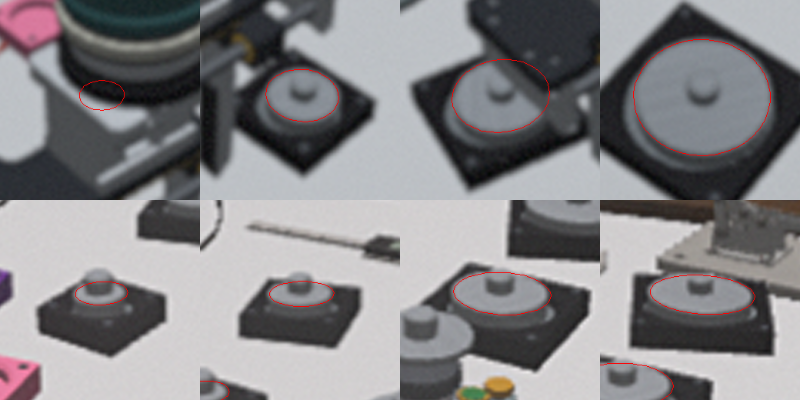

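All four weights sit flat and centred in their nests (the outlines match the discs at z = 27 mm), and the tester carrier is empty. Handing in.

```bash
python3 -c "
from bench import robot
print(robot.close_job())"
```

```text
the job is handed in; nothing more can be done
None
```

All four weights were taken off the tester from the top down and set into their own nests. The last pictures show them flat and centred, and the job was handed in at about 40 s of the 96 s allowed; no verdict came back.

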